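# Tip the blank into the grinding nest and flip the splash cover shut

### The job

Push the tall square metal blank that stands at the open end of the cream nest so that it tips over and lies flat in the nest between its two side walls, with its top end towards the end stop. Then flip the hinged splash cover over it by pushing until it is fully shut. Do it all by pushing with the fingers: do not take the blank or the cover between the fingers, do not lift or carry the blank, leave the other things on the table where they are, and finish clear of everything.

Things in the scene. Friction and masses are not known exactly. Their poses are not given: they have to be found in the camera images.
- nest: Fixed cream nest. Origin: on the table under the channel's centre line; x along the channel from its open end to the end stop, y across towards the cover's hinge, z up. Base plate x -95..135, y -60..56, top 6 mm above the table. Channel 84 mm wide between low rail (y -50..-42, top 24 mm) and tall hinge wall (y 42..50, top 56 mm), both x -25..130; end stop x 126..134, top 36 mm.
- blank: Loose aluminium block, 45 x 45 x 120 mm, about 0.6 kg, dark round cross bore near its top. It starts standing on the nest's base plate, about 58 mm to -x of the nest's origin, within 5 mm of the centre line and 5 degrees of square. Origin: centre of its foot face; z along it to its top end. Pushed high towards the nest's +x it topples at about 21 degrees of lean and falls; pushed low it slides.
- blank_mid (a point): Centre of the blank (60 mm from either end).
- blank_top (a point): Centre of the blank's top end face, 120 mm from its origin.
- cover (a joint): Splash cover's hinge, rad: 0 fully shut (level over the channel), pi/2 upright, 2.2 open stop (leaning outwards, away from the channel). Starts at 1.75 to 2.1. The hinge is stiff (about 0.2 N m friction) and stays where it is left, so the cover must be pushed all the way; 3 to 6 N on its outer half moves it.
- cover_hinge (a point): Middle of the cover's hinge line, at x 52, y 52, z 60 mm in the nest's frame; the line runs along the nest's x. Axes turn with the cover: x along the hinge, -y from hinge to free edge, z out of the outer face (up when shut, away from the channel when upright).
- cover_edge (a point): Middle of the cover's free edge. The cover is a cream plate 148 mm long along the hinge, 97 mm from hinge line to free edge, 4 mm thick (outer face 2 mm from the hinge line's plane), with a lip on the inner side of the free edge reaching 11 mm from that plane. Shut, its outer face is 62 mm above the table. Axes as cover_hinge.
- stop_block: Bystander: steel block 30 x 30 x 60 mm standing beside the nest on the low rail's side. Origin at the centre of its underside.
- sleeve: Bystander: steel tube, 38 mm across, 75 mm tall, standing beside the nest on the low rail's side. Origin at the centre of its underside.
- collar: Bystander: flat steel collar, 48 mm across, 14 mm thick, lying beside the nest on the low rail's side. Origin at the centre of its underside.
- wrench: Bystander: wrench lying on the table to the robot's left. Origin near its middle.
- brush: Bystander: brush lying on the table to the robot's left. Origin near its middle.
- wheel: Bystander: grinding wheel lying flat, 96 mm across, 24 mm high, to the robot's right. Origin at the centre of its underside.
- oil: Bystander: white bottle 56 mm across, 150 mm tall, standing to the robot's right. Origin at the centre of its underside.
Not all that is in view belongs to the job. What is shaped like the blank but brown, orange or purple is not meant.

How it is judged:
On the way, in this order (a step that is already met when the one before it is completed fails the run):
1. the blank lies flat in the nest, top end towards the end stop, the cover still open (angle between blank's own z axis and vertical between 1.48 and 1.66 rad and y of blank_mid in the frame of nest between -0.022 and 0.022 m and x of blank_mid in the frame of nest between 0 and 0.07 m and x of blank_top in the frame of nest above 0.055 m and z of blank_mid in the frame of nest below 0.034 m and linear speed of blank below 0.02 m/s and value of joint cover above 1 rad), for 0.2 s.
2. the cover is shut over it (value of joint cover below 0.06 rad), for 0.2 s.
At the end, for the whole second after the job is handed in: The blank lies flat (within about 5 degrees) on the nest's floor between the side walls, its centre within 22 mm of the channel's centre line and 0 to 70 mm to +x of the nest's origin, its top end towards the end stop, at rest; the cover's hinge reads under 0.06 rad (angle between blank's own z axis and vertical between 1.48 and 1.66 rad and y of blank_mid in the frame of nest between -0.022 and 0.022 m and x of blank_mid in the frame of nest between 0 and 0.07 m and x of blank_top in the frame of nest above 0.055 m and z of blank_mid in the frame of nest below 0.034 m and linear speed of blank below 0.02 m/s and value of joint cover below 0.06 rad); the robot touches nothing.
It fails at once if the blank is lifted off the nest or the table (height (world z) of blank above 0.05 m or height (world z) of blank_mid above 0.09 m).
It fails at once if the blank is taken between the fingers (x of the grasp point in the frame of blank between -0.018 and 0.018 m and y of the grasp point in the frame of blank between -0.018 and 0.018 m and z of the grasp point in the frame of blank between 0.003 and 0.117 m).
It fails at once if the cover is pinched between the fingers (x of the grasp point in the frame of cover_hinge between -0.07 and 0.07 m and y of the grasp point in the frame of cover_hinge between -0.095 and -0.005 m and z of the grasp point in the frame of cover_hinge between -0.004 and 0.003 m).
It fails at once if another thing on the table is displaced by more than 30 mm or tipped over (distance of any of stop_block, sleeve, collar, wrench, wheel, oil, brush from where it was at the start of the episode above 0.03 m or angle between any of stop_block, sleeve, oil's own z axis and vertical above 0.5 rad).
It also fails if it takes over 45 s, if anything falls off the work surface, if the arm or the gripper's body presses on something with over 40 N, if the wrist force passes 120 N, or if a joint passes its speed limit or range.

### The arm

A 6-joint arm with a two-finger parallel gripper is mounted at the origin on the work surface. World frame = base frame: x ahead of the robot, y to its left, z up, the work surface at z = 0. Lengths are in m, angles in rad, forces in N, time in s.
With the tool pointing down it reaches from about 0.375 to 0.9 m from the base axis. Payload 3.1 kg.
Tool frame: the origin (TCP) lies midway between the tips of the shut fingers; the grasp point (between the pads) lies 19 mm behind it; x points along the fingers, y is the direction in which the jaws open and shut, and the axes are right-handed (so a half turn about x gives the same grasp; the last joint's range is limited). The gripper opens to 87 mm and grips with 3 to 60 N. Pads are 19 mm wide; open, the fingers measure 117 mm over their backs; the gripper's body (75 mm by 190 mm) begins 51 mm behind the grasp point.
Start: joints at [1.115, 0.527, 1.433, -0, 1.181, -0.178], TCP at [0.171, 0.601, 0.223] pointing down, gripper open.
Joint ranges: [-3.08, 3.08], [-0.75, 2.2], [0.22, 2.44], [-1.43, 4.57], [0, 2.65], [-2.85, 2.85]. Speed limits (rad/s): [2.79, 2.79, 3.14, 3.14, 3.14, 3.14].

### API

Orientations are given as a unit quaternion [x, y, z, w].
In Python, from rig import get_obs, imaging, robot gives the robot as it stands.
- The arm moves only by the shell command python3 -m inch 'ROWS' [FORCE]. ROWS is JSON, a list of rows, each a list of 3 entries, a list of its own where there are three numbers: the finger opening in mm, from 0 to 87, then the shift along the tool's x, y, z in mm, then the turn, a rotation vector about the tool's x, y, z in degrees. In form: [[grip, [dx, dy, dz], [wx, wy, wz]], ...]. A call has 1 to 12 rows; each row shifts and turns the pose as measured when the row begins, along the tool's axes as they then stand; what a row does not reach is not made up. A row lasts 1/8 s, in which the tool goes at most 62.5 mm and 10.7 degrees, less where a joint would pass 70% of its speed; a pose out of reach is approached as far as the arm can. A call with a gripper value outside its range is refused whole. The fingers move at their own pace and stop on an object; FORCE is the grip in N (left out, the last holds). Time passes only in rows, so rows that do not move let the fingers close. It gives the time, the measured TCP pose, the force and the opening at its end, in the units of the state.
- get_obs(): the state, without advancing time (a new reading comes with each control period).
- imaging.camera(name): name is "scene" or "top"; returns the picture (420x560x3 uint8, red, green, blue); there is no depth.
- imaging.camera_params(name): a dict with "camera_matrix" (3x3 intrinsics, pixels), "xyz" and "rotation" of the camera in the world. Camera axes: x right, y down, z forward; pixel columns grow to the right and rows downward; lengths in m; the calibration is good to about 2 mm. A picture is of the moment at which its call begins. camera_params takes no time and is no camera call.
- robot.hand_in(): hands the job in, once; it reports no verdict.
Trained networks look in the newest picture that a camera, given by its name, has taken for a name from the list of things; names that differ only in an ending like _2 or _b are one class to them, and where a whole thing is asked for, a point or a joint stands for the part that bears it (a point fixed in the world has none). Each returns a list of dicts, best first, with "confidence" (0 to 1); they miss things now and then, are a little off and sometimes report something else, mostly with a low value. They report only what shows in the picture. A call takes as long as a camera call. They do not tell look-alikes from the thing itself.
- imaging.cut_out(camera, target): "pixels" (420x560 bool, what is visible of it) and "box" ([centre column, centre row, width, height] in pixels, round what is visible of it).
- imaging.tip_of(camera, target): "pixel" ([column, row] in pixels: a listed point, or the origin of a listed thing).
The state is a dict: "time": time; "q": joint angles; "joint_velocities": joint speeds; "joint_torque": joint torques, N m; "position": TCP position; "tool_rot": TCP orientation; "ft_force": force on the tool from outside, world axes, zero at the start; "moment": the same for the moment, N m; "grip_width": finger opening in m.
Only numpy, scipy, OpenCV 4.12 (cv2) and the standard library are available. Lean on these libraries where they do the work, as an engineer would, in place of code of your own. Each camera call takes 0.05 s, during which the arm holds its last target. There are 200 camera calls.

## Working session

There is one attempt and no reset: what is moved stays moved. The work goes in short steps, Python scripts to look and compute and a shell command to move; the robot and the scene stay as the last step left them, time stands still between calls to the robot, and variables do not carry over. Pictures are saved under pics/ and viewed, about 8 in all and at most 12, crops included, and the job is handed in when it is done.

```bash
mkdir -p pics; ls; cat > h.py <<'E'
import numpy as np,cv2
from rig import get_obs, imaging, robot
def cp(n):
    p=imaging.camera_params(n);R=np.array(p["rotation"],float)
    if R.shape!=(3,3):
        from scipy.spatial.transform import Rotation as T;R=T.from_quat(R).as_matrix()
    return np.array(p["camera_matrix"]),np.array(p["xyz"]),R
def ray(n,px,z):
    K,c,R=cp(n);d=R@np.linalg.solve(K,[px[0],px[1],1]);return c+d*(z-c[2])/d[2]
def proj(n,P):
    K,c,R=cp(n);q=K@(R.T@(np.array(P)-c));return q[:2]/q[2]
def tri(p1,p2,n1="scene",n2="top"):
    A=[];b=[]
    for n,p in((n1,p1),(n2,p2)):
        K,c,R=cp(n);d=R@np.linalg.solve(K,[p[0],p[1],1]);d/=np.linalg.norm(d);M=np.eye(3)-np.outer(d,d);A.append(M);b.append(M@c)
    return np.linalg.lstsq(np.vstack(A),np.hstack(b),rcond=None)[0]
E
python3 - <<'E'
from h import *
np.set_printoptions(precision=4,suppress=True)
ims=[]
for n in("scene","top"):
    im=imaging.camera(n);cv2.imwrite(f"pics/{n}0.png",im[:,:,::-1])
    print(n,cp(n)[1],cp(n)[2][:,2])
    for t in("nest","blank","blank_mid","blank_top","cover_hinge","cover_edge","stop_block","sleeve","collar"):
        print(t,[(np.round(r["pixel"]),round(r["confidence"],2)) for r in imaging.tip_of(n,t)][:4])
print(get_obs())
E
```

```text
pics
scene [ 1.207  -0.3701  0.986 ] [-0.571   0.309  -0.7606]
nest [(array([305., 235.]), 0.93)]
blank [(array([288., 190.]), 0.95), (array([338., 210.]), 0.75), (array([304., 220.]), 0.73), (array([248., 200.]), 0.7)]
blank_mid [(array([245., 190.]), 0.93), (array([302., 205.]), 0.85), (array([290., 178.]), 0.76), (array([329., 170.]), 0.7)]
blank_top [(array([292., 166.]), 0.88), (array([302., 190.]), 0.83), (array([248., 174.]), 0.81), (array([330., 152.]), 0.79)]
cover_hinge [(array([333., 230.]), 0.65), (array([303., 193.]), 0.42)]
cover_edge [(array([348., 204.]), 0.68)]
stop_block [(array([255., 227.]), 0.82)]
sleeve [(array([271., 244.]), 0.81)]
collar [(array([274., 269.]), 0.73)]
top [ 0.3122 -0.0034  1.381 ] [ 0.1705 -0.013  -0.9853]
nest [(array([248., 186.]), 0.57)]
blank [(array([244., 201.]), 0.91), (array([189., 227.]), 0.79), (array([274., 250.]), 0.73), (array([201., 189.]), 0.61)]
blank_mid [(array([273., 248.]), 0.87), (array([196., 190.]), 0.86), (array([185., 224.]), 0.81), (array([237., 191.]), 0.75)]
blank_top [(array([177., 223.]), 0.88), (array([192., 184.]), 0.86), (array([222., 238.]), 0.84), (array([275., 244.]), 0.71)]
cover_hinge [(array([230., 163.]), 0.62)]
cover_edge [(array([217., 145.]), 0.56)]
stop_block [(array([283., 216.]), 0.64), (array([420., 195.]), 0.33)]
sleeve [(array([286., 195.]), 0.53), (array([295., 167.]), 0.28)]
collar [(array([294., 164.]), 0.53), (array([221., 148.]), 0.35)]
{'time': 1.0, 'q': array([ 1.1145,  0.5275,  1.4326, -0.    ,  1.1814, -0.1785]), 'joint_velocities': array([-0.0004,  0.0008,  0.0023,  0.0008, -0.0004,  0.0004]), 'joint_torque': array([ -0.0005, -44.0026, -17.699 ,   0.0634,   0.0502,  -0.    ]), 'position': array([0.1714, 0.601 , 0.2226]), 'tool_rot': array([ 0.0979,  0.7003, -0.0979,  0.7003]), 'ft_force': array([-0.068 ,  0.1903, -1.4   ]), 'moment': array([-0.0271,  0.0109, -0.0466]), 'grip_width': 0.08716148523143738}
```

```bash
python3 - <<'E'
import cv2,numpy as np
a=cv2.imread("pics/scene0.png")[120:320,180:420];b=cv2.imread("pics/top0.png")[120:290,140:340]
a=cv2.resize(a,None,fx=2.5,fy=2.5,interpolation=2)
b=cv2.resize(b,None,fx=3,fy=3,interpolation=2)
cv2.imwrite("pics/a.png",a);cv2.imwrite("pics/b.png",b)
E
```

```text
(no output)
```

View pics/a.png

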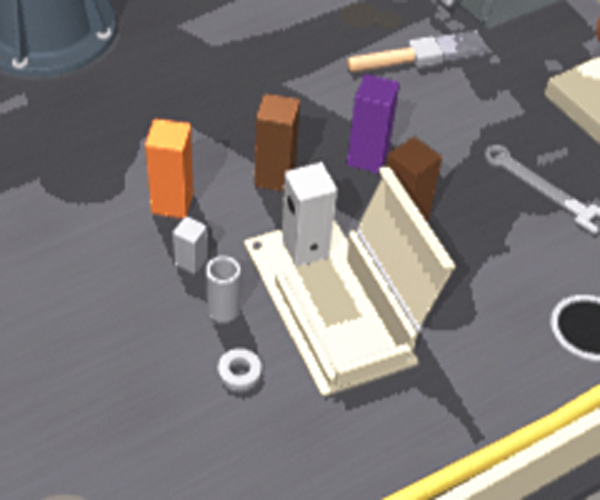

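View pics/b.png

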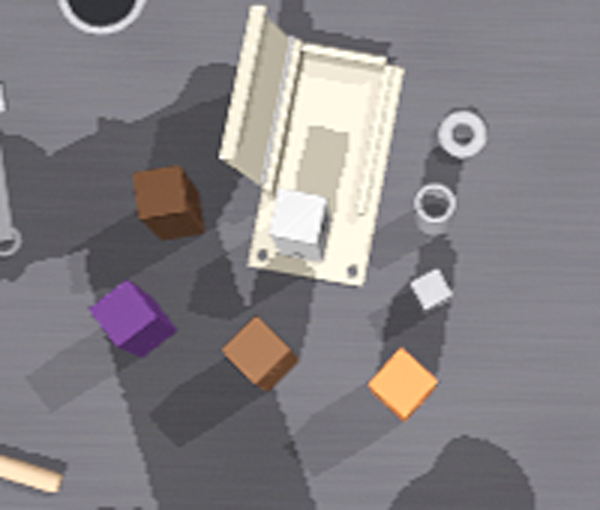

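View pics/top0.png

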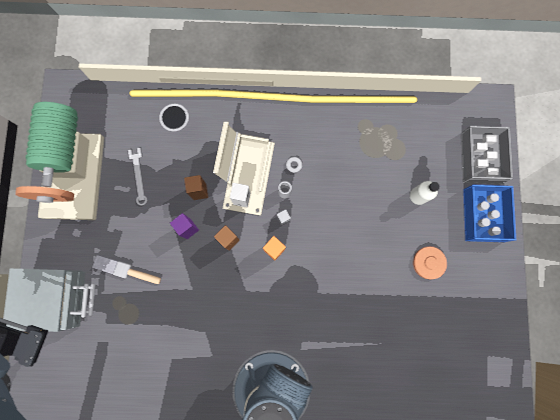

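The metal blank is the light block with the dark bore, at scene ≈(304,206) and top ≈(240,194), standing at the nest's open end. The look-alikes, which I'll avoid, are orange (scene 248,190), brown (290,178), purple (329,170) and brown (345,190). Next I fit the nest, cover and blank poses from points in both views and overlay them to check.

```bash
cat >> h.py <<'E'
def N(p,P):
    c,s=np.cos(p[2]),np.sin(p[2]);P=np.array(P,float)/1000
    return np.array([p[0]+c*P[0]-s*P[1],p[1]+s*P[0]+c*P[1],P[2]])
def cov(p,x,r,h=0):  # hinge frame x, dist r from hinge, outward h
    t=p[3];return N(p,[x,52-r*np.cos(t)+h*np.sin(t)*1.0,60+r*np.sin(t)+h*np.cos(t)])
E
cat > fit.py <<'E'
from h import *
from scipy.optimize import least_squares
np.set_printoptions(precision=4,suppress=True)
pl=[("top",(260.7,215),(-95,-60,6)),("top",(222.7,208.7),(-95,56,6)),("scene",(278,216.8),(-95,-60,6)),("scene",(310.8,277.2),(135,-60,6)),("scene",(346,264.8),(135,56,6))]
cl=[("scene",(334,188),-22),("scene",(362,226),126),("top",(213.3,172.7),-22),("top",(226,121.7),126)]
def f(p):
    return np.concatenate([proj(n,N(p,P))-px for n,px,P in pl]+[proj(n,cov(p,x,97))-px for n,px,x in cl])
r=least_squares(f,[0.6,0.1,0,1.9],loss="soft_l1");p=r.x;print(p,r.cost);print(f(p).round(1))
np.save("p.npy",p)
for n in("scene","top"):
    imaging.camera(n)
    for t in("blank","blank_mid","blank_top"):
        print(n,t,[(np.round(q["pixel"],1),round(q["confidence"],2)) for q in imaging.tip_of(n,t)])
    for q in imaging.cut_out(n,"blank"):print(n,"mask",np.round(q["box"]),q["confidence"])
ims=[]
for n,o,k in(("scene",(180,120,240,200),2.5),("top",(190,110,130,120),4)):
    im=cv2.imread(f"pics/{n}0.png")[o[1]:o[1]+o[3],o[0]:o[0]+o[2]];im=cv2.resize(im,None,fx=k,fy=k,interpolation=2)
    d=lambda P,Q,c:cv2.line(im,*[tuple(int(v) for v in (proj(n,X)-o[:2])*k) for X in(P,Q)],c,1)
    def poly(L,c):
        for i in range(len(L)):d(L[i],L[(i+1)%len(L)],c)
    poly([N(p,(x,y,6)) for x,y in((-95,-60),(135,-60),(135,56),(-95,56))],(0,0,255))
    poly([N(p,(x,y,24)) for x,y in((-25,-50),(130,-50),(130,-42),(-25,-42))],(0,200,0))
    poly([N(p,(x,y,56)) for x,y in((-25,42),(130,42),(130,50),(-25,50))],(255,0,0))
    poly([cov(p,x,r) for x,r in((-22,0),(126,0),(126,97),(-22,97))],(255,0,255))
    for z in(6,126):poly([N(p,(-58+a*22.5,b*22.5,z)) for a,b in((-1,-1),(-1,1),(1,1),(1,-1))],(255,160,0))
    cv2.imwrite(f"pics/ov_{n}.png",im);ims.append(im)
h=max(i.shape[0] for i in ims)
c=np.hstack([cv2.copyMakeBorder(i,0,h-i.shape[0],0,0,0) for i in ims]);c=cv2.resize(c,(800,int(h*800/c.shape[1])))
E
python3 fit.py
```

```text
[ 0.6037  0.0944 -0.1389  1.8306] 4.6609589683724355
[-0.3 -0.3 -0.3 -0.4 -0.9  0.  -1.7  0.5  1.4 -0.4  0.1 -1.  -0.9  0.4
  0.4  0.  -2.1 -0.2]
scene blank [(array([324.7, 182.1]), 0.91), (array([342.8, 208.5]), 0.87), (array([290.3, 193. ]), 0.63), (array([249. , 199.2]), 0.63), (array([305.3, 216.5]), 0.57)]
scene blank_mid [(array([329.8, 169.3]), 0.72), (array([248.4, 188.1]), 0.67), (array([290.7, 174.6]), 0.62)]
scene blank_top [(array([248.9, 172. ]), 0.88), (array([303.8, 190.2]), 0.87), (array([331.2, 152.6]), 0.77), (array([290.2, 166.4]), 0.69), (array([ 98.6, 256.6]), 0.67)]
scene mask [305. 206.  21.  44.] 0.92
scene mask [292. 175.  23.  35.] 0.92
scene mask [249. 185.  19.  38.] 0.91
scene mask [346. 192.  25.  32.] 0.84
scene mask [331. 169.  24.  40.] 0.68
top blank [(array([231.1, 239.3]), 0.79), (array([242.1, 199.9]), 0.74), (array([273.6, 250.6]), 0.74), (array([200.4, 184.9]), 0.69), (array([192. , 229.2]), 0.65)]
top blank_mid [(array([229.1, 239.5]), 0.74), (array([184.4, 226.8]), 0.69), (array([238.7, 190.7]), 0.66), (array([271.1, 247.6]), 0.66), (array([196.5, 189.5]), 0.65)]
top blank_top [(array([192.8, 181.6]), 0.95), (array([238.9, 191.9]), 0.91), (array([224.5, 235.3]), 0.79), (array([178.3, 225.3]), 0.7), (array([272.7, 245.5]), 0.66), (array([242.2, 199.5]), 0.61)]
top mask [184. 226.  24.  18.] 0.92
top mask [196. 186.  24.  27.] 0.89
top mask [239. 196.  20.  22.] 0.82
top mask [227. 237.  18.  26.] 0.67
top mask [272. 247.  24.  24.] 0.64
top mask [225. 155.  23.  58.] 0.58
```

View pics/ov_top.png

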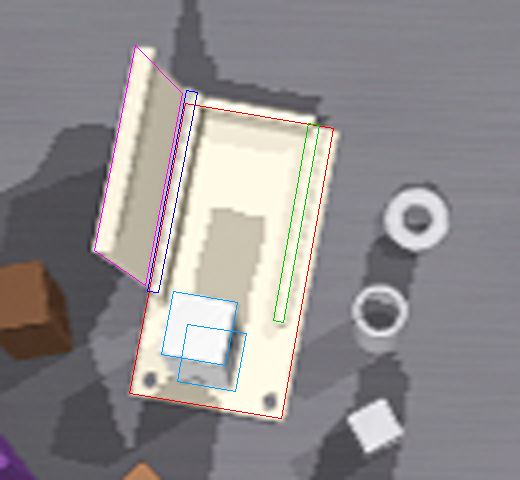

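```bash
cat > plan.py <<'E'
from h import *
from scipy.spatial.transform import Rotation as T
np.set_printoptions(precision=4,suppress=True)
p=np.load("p.npy")
def toN(P):
    c,s=np.cos(p[2]),np.sin(p[2]);d=np.array(P)-[p[0],p[1],0];return np.array([c*d[0]+s*d[1],-s*d[0]+c*d[1],d[2]])*1000
def state():
    o=get_obs();M=T.from_quat(o["tool_rot"]).as_matrix();print("t",o["time"],"tcp N",toN(o["position"]).round(1),"F",o["ft_force"].round(1),"w",round(o["grip_width"],3))
    return o,M
def step(P,yaw=None):  # nest mm target -> tool shift ; also axes in nest
    o,M=state();d=N(p,P)-o["position"];print("->",P,"tool shift mm",(M.T@d*1000).round(0))
def axes():
    o,M=state();c,s=np.cos(p[2]),np.sin(p[2]);print("tool axes in nest (cols)\n",np.array([[c,s,0],[-s,c,0],[0,0,1]])@M)
E
python3 - <<'E'
from plan import *
axes()
t=tri((303.8,190.2),(238.9,191.9));print("blank top N",toN(t))
for nm,a,b in(("brown",(290.2,166.4),(224.5,235.3)),("orange",(248.9,172),(272.7,245.5)),("brown2",(344,178),(192.8,181.6)),("purple",(331.2,152.6),(178.3,225.3))):
    print(nm,toN(tri(a,b)))
for P in((-125,0,200),(-60,0,200)):
    step(P);print(N(p,P))
E
```

```text
t 1.5 tcp N [-498.3  441.9  222.5] F [-0.2 -0.   0.5] w 0.087
tool axes in nest (cols)
 [[-0.      0.1385  0.9904]
 [-0.      0.9904 -0.1385]
 [-1.     -0.     -0.    ]]
blank top N [-58.8956   3.047  133.4946]
brown [-182.3151   19.2529  110.9646]
orange [-188.0459 -113.3308  129.1704]
brown2 [-54.304  128.7205 140.1357]
purple [-176.8484  148.756   127.3342]
t 1.5 tcp N [-498.3  441.9  222.5] F [-0.2 -0.   0.5] w 0.087
-> (-125, 0, 200) tool shift mm [  23. -386.  431.]
[0.4799 0.1117 0.2   ]
t 1.5 tcp N [-498.3  441.9  222.5] F [-0.2 -0.   0.5] w 0.087
-> (-60, 0, 200) tool shift mm [  23. -377.  495.]
[0.5442 0.1027 0.2   ]
```

```bash
python3 -m inch '[[0,[0,-20,22],[0,0,0]],[0,[0,-34,39],[0,0,0]],[0,[0,-34,39],[0,0,0]],[0,[0,-34,39],[0,0,0]],[0,[0,-34,39],[0,0,0]],[0,[0,-34,39],[0,0,0]],[0,[0,-34,39],[0,0,0]],[0,[0,-34,39],[0,0,0]],[0,[0,-34,39],[0,0,0]],[0,[0,-34,39],[0,0,0]],[0,[0,-34,39],[0,0,0]],[0,[0,-20,22],[0,0,0]]]' 10; python3 - <<'E'
from plan import *
step((-112,3,150))
E
```

```text
time: 3.0
position: [0.4975, 0.1063, 0.2244]
tool_rot: [0.099, 0.697, -0.093, 0.704]
ft_force: [-0.2, -0.0, -0.1]
grip_width: 0.0005
t 3.0 tcp N [-106.7   -2.9  224.4] F [-0.2 -0.  -0.1] w 0.001
-> (-112, 3, 150) tool shift mm [74.  5. -7.]
```

```bash
python3 -m inch '[[0,[0,5,-7],[-8,0,0]],[0,[25,0,0],[0,0,0]],[0,[25,0,0],[0,0,0]],[0,[20,0,0],[0,0,0]]]'; python3 - <<'E'
from plan import *
axes();step((-112,3,112))
E
```

```text
time: 3.5
position: [0.4982, 0.1102, 0.1552]
tool_rot: [0.05, 0.698, -0.045, 0.713]
ft_force: [0.1, 0.5, 0.8]
grip_width: 0.0005
t 3.5 tcp N [-106.6    1.   155.2] F [0.1 0.5 0.8] w 0.001
tool axes in nest (cols)
 [[ 0.0194 -0.0051  0.9998]
 [ 0.0088  0.9999  0.0049]
 [-0.9998  0.0087  0.0194]]
t 3.5 tcp N [-106.6    1.   155.2] F [0.1 0.5 0.8] w 0.001
-> (-112, 3, 112) tool shift mm [43.  2. -6.]
```

```bash
python3 -m inch '[[0,[0,2,-8],[0,1.1,0]],[0,[22,0,-1],[0,0,0]],[0,[21,0,0],[0,0,0]],[0,[0,0,0],[0,0,0]]]'; python3 - <<'E'
from plan import *
axes();step((-112,3,112))
im=imaging.camera("scene");cv2.imwrite("pics/s1.png",cv2.resize(im[80:320,180:440],None,fx=2.5,fy=2.5)[:,:,::-1])
E
```

```text
time: 4.0
position: [0.4894, 0.1145, 0.1128]
tool_rot: [0.05, 0.706, -0.044, 0.705]
ft_force: [0.1, 0.1, -1.0]
grip_width: 0.0004
t 4.0 tcp N [-116.     4.   112.8] F [ 0.1  0.1 -1. ] w 0.0
tool axes in nest (cols)
 [[-0.0012 -0.0052  1.    ]
 [ 0.0092  0.9999  0.0052]
 [-1.      0.0092 -0.0011]]
t 4.0 tcp N [-116.     4.   112.8] F [ 0.1  0.1 -1. ] w 0.0
-> (-112, 3, 112) tool shift mm [ 1. -1.  4.]
```

View pics/s1.png

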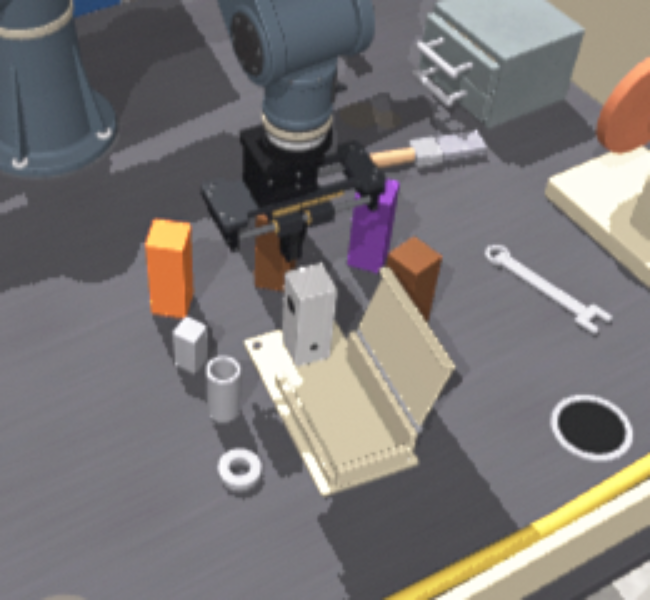

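The fingers (crop 292,240) are right behind the light blank (310,310), high up and in line with it. I push slowly.

```bash
python3 -m inch '[[0,[0,-1,10],[0,0,0]],[0,[0,0,10],[0,0,0]],[0,[0,0,8],[0,0,0]],[0,[0,0,8],[0,0,0]],[0,[0,0,8],[0,0,0]]]'; python3 - <<'E'
from plan import *
state()
for n in("scene","top"):
    imaging.camera(n)
    for t in("blank","blank_top"):print(n,t,[np.round(q["pixel"]) for q in imaging.tip_of(n,t)])
E
```

```text
time: 4.68
position: [0.538, 0.1073, 0.1172]
tool_rot: [0.051, 0.703, -0.044, 0.708]
ft_force: [-0.6, 0.4, 0.1]
grip_width: 0.0004
t 4.675 tcp N [-66.8   3.7 117.2] F [-0.6  0.4  0.1] w 0.0
scene blank [array([251., 200.]), array([306., 214.]), array([337., 210.]), array([291., 193.]), array([325., 183.])]
scene blank_top [array([308., 194.]), array([246., 176.]), array([348., 180.]), array([332., 152.])]
top blank [array([276., 248.]), array([198., 189.]), array([419., 195.])]
top blank_top [array([274., 244.]), array([179., 226.]), array([192., 181.])]
```

```bash
python3 -m inch '[[0,[3,-1,8],[0,0,0]],[0,[2,0,8],[0,0,0]],[0,[1,0,8],[0,0,0]],[0,[1,0,8],[0,0,0]],[0,[0,0,0],[0,0,0]],[0,[0,0,0],[0,0,0]],[0,[0,0,-15],[0,0,0]],[0,[-20,0,-15],[0,0,0]],[0,[-30,0,0],[0,0,0]],[0,[-30,0,0],[0,0,0]]]'; python3 - <<'E'
from plan import *
state()
im=imaging.camera("top")
k=4;o=(190,110);c=cv2.resize(im[110:240,190:330],None,fx=k,fy=k,interpolation=2);cv2.imwrite("pics/t2.png",c[:,:,::-1])
im2=imaging.camera("scene");cv2.imwrite("pics/s2.png",cv2.resize(im2[120:320,220:440],None,fx=3,fy=3)[:,:,::-1])
for n in("scene","top"):
    for t in("blank","blank_mid","blank_top"):print(n,t,[np.round(q["pixel"]) for q in imaging.tip_of(n,t)])
E
```

```text
time: 6.22
position: [0.532, 0.106, 0.1877]
tool_rot: [0.05, 0.708, -0.044, 0.703]
ft_force: [-0.1, 0.1, -0.6]
grip_width: 0.0004
t 6.225 tcp N [-72.6   1.5 187.7] F [-0.1  0.1 -0.6] w 0.0
scene blank [array([249., 199.]), array([291., 193.]), array([307., 219.]), array([340., 208.]), array([324., 184.]), array([253., 226.])]
scene blank_mid [array([314., 238.]), array([331., 170.]), array([244., 192.]), array([290., 177.]), array([341., 197.]), array([398., 194.])]
scene blank_top [array([291., 164.]), array([248., 177.]), array([323., 252.]), array([332., 154.]), array([345., 182.])]
top blank [array([272., 249.]), array([190., 230.])]
top blank_mid [array([247., 182.]), array([270., 252.]), array([197., 190.])]
top blank_top [array([274., 245.]), array([180., 224.]), array([253., 153.]), array([191., 184.])]
```

View pics/s2.png

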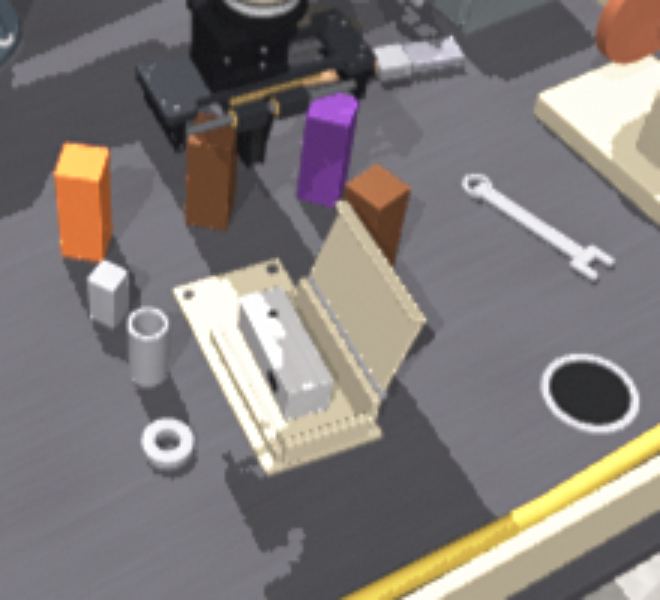

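The blank lies flat in the nest (crop 285,355) with its bore end towards the stop, and the cover is still open. I check its position and plan the cover approach.

```bash
python3 - <<'E'
from plan import *
for n,px in(("scene",(314,238)),("top",(247,182))):print(n,"mid",toN(ray(n,px,0.0285)))
for n,px in(("scene",(323,252)),("top",(253,153))):print(n,"top",toN(ray(n,px,0.0285)))
# cover edge from networks
es=[imaging.tip_of(n,"cover_edge") for n in("scene","top")]
print([[(e["pixel"],e["confidence"]) for e in E] for E in es])
E=tri(es[0][0]["pixel"],es[1][0]["pixel"]) if es[0] and es[1] else None
if E is not None:
    e=toN(E);print("edge",e,np.arctan2(e[2]-60,52-e[1]))
th=p[3];print("predicted edge",toN(cov(p,52,97)))
step((-72,130,200));step((52,130,200));axes()
E
```

```text
scene mid [33.3817  0.6289 28.5   ]
top mid [-7.3261 -4.5881 28.5   ]
scene top [86.2745  3.0167 28.5   ]
top top [83.9746 -6.4146 28.5   ]
[[([348.9, 205.4], 0.6)], [([217.8, 145.6], 0.6)]]
edge [ 54.2638  80.2924 156.7092] 1.855404982160119
predicted edge [ 52.      76.92   153.7443]
t 6.725 tcp N [-70.9   1.5 186.2] F [ 0.7 -0.7 -0.9] w 0.001
-> (-72, 130, 200) tool shift mm [-13. 129.  -0.]
t 6.725 tcp N [-70.9   1.5 186.2] F [ 0.7 -0.7 -0.9] w 0.001
-> (52, 130, 200) tool shift mm [-14. 128. 124.]
t 6.725 tcp N [-70.9   1.5 186.2] F [ 0.7 -0.7 -0.9] w 0.001
tool axes in nest (cols)
 [[-0.0076 -0.0056  1.    ]
 [ 0.0086  0.9999  0.0057]
 [-0.9999  0.0087 -0.0075]]
```

```bash
python3 -m inch '[[0,[-14,15,10],[0,0,0]],[0,[-5,32,33],[0,0,0]],[0,[0,32,33],[0,0,0]],[0,[0,32,32],[0,0,0]],[0,[0,15,16],[0,0,0]],[0,[0,0,0],[0,0,0]]]'; python3 - <<'E'
from plan import *
axes();step((52,122,130))
E
```

```text
time: 7.48
position: [0.6751, 0.2161, 0.1994]
tool_rot: [0.05, 0.711, -0.045, 0.7]
ft_force: [-0.4, -0.6, -0.2]
grip_width: 0.0009
t 7.475 tcp N [ 53.9 130.4 199.4] F [-0.4 -0.6 -0.2] w 0.001
tool axes in nest (cols)
 [[-0.0168 -0.0039  0.9999]
 [ 0.0062  1.      0.004 ]
 [-0.9998  0.0063 -0.0168]]
t 7.475 tcp N [ 53.9 130.4 199.4] F [-0.4 -0.6 -0.2] w 0.001
-> (52, 122, 130) tool shift mm [69. -9. -1.]
```

```bash
python3 -m inch '[[0,[23,-2,0],[0,-1,0]],[0,[23,-2,0],[0,0,0]],[0,[22,-2,0],[0,0,0]],[0,[0,-10,0],[0,0,0]],[0,[0,-10,0],[0,0,0]],[0,[0,-10,0],[0,0,0]],[0,[0,-10,0],[0,0,0]],[0,[0,-10,0],[0,0,0]]]'; python3 - <<'E'
from plan import *
axes();step((52,66,132))
E
```

```text
time: 8.48
position: [0.6626, 0.156, 0.1321]
tool_rot: [0.051, 0.706, -0.046, 0.705]
ft_force: [-1.1, 2.8, 2.2]
grip_width: 0.0004
t 8.475 tcp N [ 49.9  69.2 132.1] F [-1.1  2.8  2.2] w 0.0
tool axes in nest (cols)
 [[-0.0017 -0.0021  1.    ]
 [ 0.0068  1.      0.0021]
 [-1.      0.0068 -0.0017]]
t 8.475 tcp N [ 49.9  69.2 132.1] F [-1.1  2.8  2.2] w 0.0
-> (52, 66, 132) tool shift mm [ 0. -3.  2.]
```

```bash
python3 -m inch '[[0,[0,-10,1],[0,0,0]],[0,[1,-10,0],[0,0,0]],[0,[2,-10,0],[0,0,0]],[0,[4,-9,0],[0,0,0]],[0,[5,-8,0],[0,0,0]],[0,[6,-8,0],[0,0,0]]]'; python3 - <<'E'
from plan import *
axes();step((52,5,102))
im=imaging.camera("scene");cv2.imwrite("pics/s3.png",cv2.resize(im[120:320,220:440],None,fx=3,fy=3)[:,:,::-1])
E
```

```text
time: 9.22
position: [0.6554, 0.0973, 0.1129]
tool_rot: [0.051, 0.706, -0.046, 0.705]
ft_force: [-0.6, 2.2, 0.3]
grip_width: 0.0002
t 9.225 tcp N [ 50.9  10.  112.9] F [-0.6  2.2  0.3] w 0.0
tool axes in nest (cols)
 [[-0.0016 -0.0022  1.    ]
 [ 0.0063  1.      0.0022]
 [-1.      0.0063 -0.0016]]
t 9.225 tcp N [ 50.9  10.  112.9] F [-0.6  2.2  0.3] w 0.0
-> (52, 5, 102) tool shift mm [11. -5.  1.]
```

View pics/s3.png

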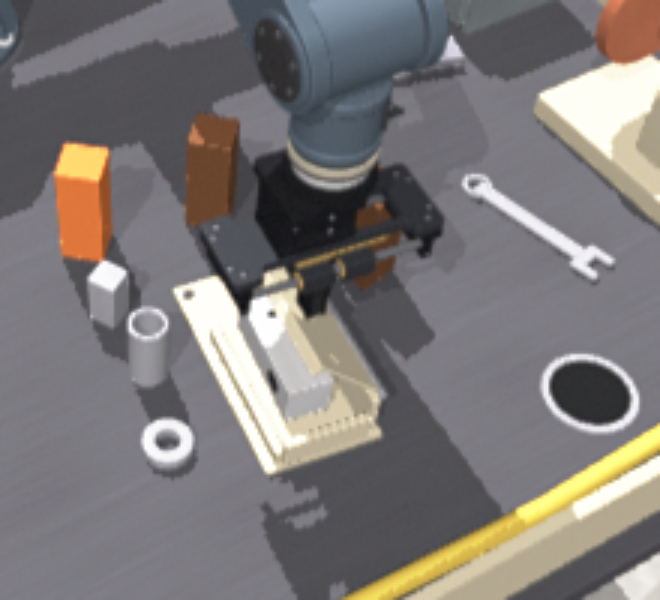

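The cover now shows nearly edge-on over the blank, about 45° open, with the finger on its outer face. I keep following the arc down.

```bash
python3 -m inch '[[0,[7,-6,0],[0,0,0]],[0,[8,-5,0],[0,0,0]],[0,[8,-4,0],[0,0,0]],[0,[8,-3,0],[0,0,0]],[0,[7,-2,0],[0,0,0]],[0,[6,-1,0],[0,0,0]]]'; python3 - <<'E'
from plan import *
step((52,-10,62))
E
```

```text
time: 10.02
position: [0.6525, 0.0734, 0.0644]
tool_rot: [0.05, 0.706, -0.047, 0.705]
ft_force: [0.3, 0.6, 2.0]
grip_width: 0.0005
t 10.025 tcp N [ 51.3 -14.   64.4] F [0.3 0.6 2. ] w 0.0
-> (52, -10, 62) tool shift mm [2. 4. 1.]
```

```bash
python3 -m inch '[[0,[2,0,0],[0,0,0]],[0,[2,0,0],[0,0,0]]]'; python3 -m inch '[[0,[2,0,0],[0,0,0]],[0,[2,0,0],[0,0,0]]]'
```

```text
time: 10.28
position: [0.6524, 0.0732, 0.0623]
tool_rot: [0.049, 0.706, -0.047, 0.705]
ft_force: [-5.5, 0.4, 18.4]
grip_width: 0.0005
time: 10.52
position: [0.6524, 0.0732, 0.0624]
tool_rot: [0.049, 0.706, -0.047, 0.705]
ft_force: [-3.2, -0.1, 10.5]
grip_width: 0.0004
```

Firm contact at z 62 mm, as it should be when shut. I retreat straight up and look.

```bash
python3 -m inch '[[0,[-15,0,0],[0,0,0]],[0,[-40,0,0],[0,0,0]],[0,[-50,0,0],[0,0,0]],[0,[-50,0,0],[0,0,0]],[0,[0,0,-55],[0,0,0]],[0,[0,0,-55],[0,0,0]],[0,[0,0,-55],[0,0,0]],[0,[0,0,-30],[0,0,0]],[0,[0,0,0],[0,0,0]]]'; python3 - <<'E'
from plan import *
state();ims=[]
for n,o in(("scene",(230,150,150,140)),("top",(190,100,150,140))):
    im=imaging.camera(n)[:,:,::-1]
    for t in("cover_edge","blank_mid","cover_hinge"):print(n,t,[(np.round(q["pixel"]),q["confidence"]) for q in imaging.tip_of(n,t)][:3])
    im=cv2.resize(np.ascontiguousarray(im[o[1]:o[1]+o[3],o[0]:o[0]+o[2]]),None,fx=2.6,fy=2.6,interpolation=2)
    q=p.copy();q[3]=0
    L=[cov(q,x,r,2) for x,r in((-22,0),(126,0),(126,97),(-22,97))]
    cv2.polylines(im,[np.int32([(proj(n,X)-o[:2])*2.6 for X in L])],True,(255,0,255),1);ims.append(im)
cv2.imwrite("pics/f.png",np.hstack(ims))
q=p.copy();q[3]=0
for n in("scene","top"):print(n,"pred edge",proj(n,cov(q,52,97)))
E
```

```text
time: 11.65
position: [0.4577, 0.098, 0.2273]
tool_rot: [0.047, 0.701, -0.047, 0.71]
ft_force: [1.3, -0.3, -0.5]
grip_width: 0.0007
t 11.65 tcp N [-145.1  -16.6  227.3] F [ 1.3 -0.3 -0.5] w 0.001
scene cover_edge [(array([302., 238.]), 0.74)]
scene blank_mid [(array([292., 178.]), 0.96), (array([341., 198.]), 0.77), (array([329., 172.]), 0.73)]
scene cover_hinge [(array([333., 228.]), 0.68)]
top cover_edge [(array([261., 165.]), 0.76), (array([139., 177.]), 0.74), (array([292., 161.]), 0.59)]
top blank_mid [(array([273., 248.]), 0.82), (array([228., 239.]), 0.73), (array([196., 189.]), 0.5)]
top cover_hinge [(array([229., 158.]), 0.89)]
scene pred edge [302.6219 241.0134]
top pred edge [263.4634 162.6347]
```

View pics/f.png

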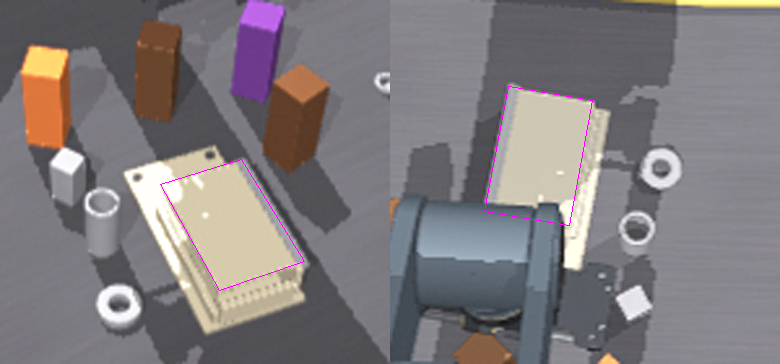

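```bash
python3 -c "
from rig import robot
print(robot.hand_in())"
```

```text
the job is handed in; nothing more can be done
None
```

The blank was pushed over with shut fingers and lies flat in the nest. The cover was then pushed along its arc until fully shut. The job was handed in about 12 s into the 45 s allowed, and no verdict was reported.

**Blank:** before the cover went over it, the picture showed it flat with its bore end towards the end stop. Its top end was at nest x of about 84–86 mm and within about 6 mm of the centre line. From that and its length, I put its centre at x of about 25 mm.

**Cover:** the fingers stopped firmly, with 10–18 N on the tool, at z of about 62 mm, which is the shut height. The outline of the shut cover matches both final pictures, and the network's edge points agree to about 3 pixels.

**Clear of everything:** the arm finished away from the nest, about 0.23 m above the table, with almost no force on the tool. The last picture shows the bystanders beside the nest and the look-alike blocks upright and apparently where they were. The wrench, brush, wheel and oil were not in the last crop.

**One check disagreed:** after the fall, the networks put the blank's centre at x of 33 mm in the scene view and -7 mm in the top view, where the gripper partly hid it. I relied on the top-end points, which agreed between the two views.

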